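Load a board carrier into the sprung test dock

TASK

Push the flat grey board carrier up the ramp of the test dock, over the lip and against the sprung contact bar, and seat it so that it lies flat and down on the nest floor, trapped between the lip and the contact bar. Push and press gently, since the carrier must never feel more than 22 N (a little over 2 kg), and leave everything else on the bench where it is.

Things in the scene. Friction and masses are not known exactly. Their poses are not given: they have to be found in the camera images.
- carrier_mid (a point): Centre of the board carrier: loose solid grey slab, green circuit board set in its top, 90 mm long (its x), 100 wide (y), 22 thick (z, up; chips 3 mm more), 0.25 to 0.45 kg, edges rounded 2 mm, too wide to grip. Starts flat on the bench before the ramp, up to 35 mm off its line and 0.3 rad askew. Its +x end (brass strip on top) goes in first; its -x end is the tail.
- dock: Test dock fixed to the bench: aluminium ramp and nest between two grey guides. Origin at bench height on the middle line, below the far end of the landing; +x is the loading direction, y across, z up. Guides: tops 30 mm high, inner faces 104 mm apart from x = -35 mm on, flaring to about 123 mm at x = -105 mm. 160 mm long beyond the origin, 128 mm wide.
- ramp_foot (a point): Foot of the ramp, on the bench, middle of its width; at x = -100 mm of the dock, axes as the dock's. From here the ramp climbs about 12 degrees to 14 mm high at x = -35 mm; a level landing 14 mm high goes on to x = 0.
- landing_end (a point): Middle of the landing's far edge, 14 mm high, axes as the dock's. Next comes the nest: a lip strip 13.5 mm high, then a drop to the nest floor, 8 mm high. The nest is clamped wherever it was last set: its lip edge lies anywhere from 2 to 26 mm past this point. No reading tells where; it must be felt. A black block, 43 mm high, stands 102 to 120 mm past the lip.
- dock_end (a point): End of the base, 160 mm past the origin, 5 mm high. In front of the block is the sprung contact bar (black, 10 to 21 mm high), 86 mm past the lip at rest; pushed in it resists 2.7 N at first, 5 N at 4 mm (carrier seated), 6.7 N at its hard stop at 7 mm. The tail clears the lip only at 5 to 6 mm (carrier tilted) and may then hang by friction and need drawing or pressing down 6 mm.
- phone: Bystander: phone, 146 x 72 x 9 mm, lying on the bench beside the dock, on its -y side. Origin under its centre.
- screwdriver: Bystander: screwdriver, 160 mm, lying beside the dock on its +y side.
- bare_board: Bystander: bare green circuit board, 100 x 55 x 4 mm, lying beside the ramp on the dock's -y side. Origin under its centre.
- spool: Bystander: solder spool standing on end, 60 mm across, 50 mm high. Origin under its centre.
- meter: Bystander: hand-held multimeter lying on its back, 170 x 85 x 38 mm. Origin under its centre.
- parts_tray: Bystander: black divided parts tray, 120 x 160 x 35 mm. Origin under its centre.
- mug: Bystander: white mug, 80 mm across, 90 mm high. Origin under its centre.

How it is judged:
By the outcome, as a careful person would: the job done as asked, in the order asked, and still so for the second after the job is handed in, with the robot touching nothing.
It also fails if it takes over 67 s, if anything falls off the work surface, if the arm or the gripper's body presses on something with over 40 N, if the wrist force passes 120 N, or if a joint passes its speed limit or range.

ROBOT

A 6-joint arm with a two-finger parallel gripper is mounted at the origin on the work surface. World frame = base frame: x ahead of the robot, y to its left, z up, the work surface at z = 0. Lengths are in mm, angles in rad, forces in N, time in s.
With the tool pointing down it reaches from about 300 to 775 mm from the base axis. Payload 14.6 kg.
Tool frame: the origin (TCP) lies midway between the tips of the shut fingers; the grasp point (between the pads) lies 19 mm behind it (manip.grip_point_offset is the distance from the TCP to the grasp point, in mm); x points along the fingers, z is the direction in which the jaws open and shut, and the axes are right-handed (so a half turn about x gives the same grasp; the last joint's range is limited). The gripper opens to 94 mm and grips with 3 to 60 N. Pads are 16 mm wide; open, the fingers measure 119 mm over their backs; the gripper's body (75 mm by 177 mm) begins 78 mm behind the grasp point.
Start: joints at [1.138, 0.3, 1.521, -0, 1.321, -0.067], TCP at [196.73, 513.602, 205.446] pointing down, gripper open.
Joint ranges: [-3.03, 3.03], [-0.79, 2.21], [0.23, 2.52], [-1.04, 4.18], [0, 3.07], [-2.55, 2.55]. Speed limits (rad/s): [2.22, 2.22, 2.57, 3.14, 3.14, 3.14].

INTERFACE

Orientations are given as [roll, pitch, yaw] about the fixed x, y, z axes, in that order (R = Rz(yaw) Ry(pitch) Rx(roll)).
In Python, from cell import manip, camera, calibration, order gives the robot as it stands.
- The arm moves only by the tool jog_arm, never from a script. Its arguments are lists of equal length, an entry for each row: "turn": the turn, a rotation vector about the tool's x, y, z in degrees, a list of three; "dp": the shift along the tool's x, y, z in cm, a list of three; "gripper": the closure, from 0 (fully open) to 1 (shut). In form: {"turn": [[ax, ay, az], ...], "dp": [[tx, ty, tz], ...], "gripper": [gripper, ...]}. A call has 1 to 8 rows; each row shifts and turns the pose as measured when the row begins, along the tool's axes as they then stand; what a row does not reach is not made up. A row lasts 1/8 s, in which the tool goes at most 62.5 mm and 10.7 degrees, less where a joint would pass 70% of its speed; a pose out of reach is approached as far as the arm can. A call is refused whole if a number of a shift passes 6.25 or a number of a turn 10.7, either way. A call with a gripper value outside its range is refused whole. The fingers move at their own pace and stop on an object; "grip_force" is the grip in N (left out, the last holds). Time passes only in rows, so rows that do not move let the fingers close. It gives the time, the measured TCP pose, the force and the opening at its end, in the units of the state.
- manip.read_state(): the state, without advancing time (a new reading comes with each control period).
- camera(name): name is "side" or "top"; returns (picture, depth): 384x512x3 uint8, red, green, blue; 384x512 float32, mm along the optical axis (not along the pixel's ray), 0 where there is no reading.
- calibration(name): a dict with "K" (3x3 intrinsics, pixels), "world_from_camera" (4x4, takes a point from camera to world coordinates). Camera axes: x right, y down, z forward; pixel columns grow to the right and rows downward; lengths in mm; the calibration is good to about 2 mm. A picture is of the moment at which its call begins. calibration takes no time and is no camera call.
- order.sign_off(): hands the job in, once; it reports no verdict.
The state is a dict: "clock": time; "joints": joint angles; "qd": joint speeds; "effort": joint torques, N m; "eef_pos": TCP position; "eef_rot": TCP orientation; "wrist_force": force on the tool from outside, world axes, zero at the start; "moment": the same for the moment, N m; "finger_gap": finger opening in mm.
Only numpy, scipy, OpenCV 4.12 (cv2) and the standard library are available. Lean on these libraries where they do the work, as an engineer would, in place of code of your own. Each camera call takes 0.05 s, during which the arm holds its last target.

## Working session

There is one attempt and no reset: what is moved stays moved. The work goes in short steps, Python scripts to look and compute and a tool call to move; the robot and the scene stay as the last step left them, time stands still between calls to the robot, and variables do not carry over. Pictures are saved under pics/ and viewed, and the job is handed in when it is done.

Besides the shell and the picture viewer there is one more tool, called after "Call:" by a JSON object that holds its "method" and its "body". jog_arm: Moves the arm, as the interface text tells. Its arguments: {"type":"object","properties":{"turn":{"type":"array","items":{"type":"array","items":{"type":"number"}}},"dp":{"type":"array","items":{"type":"array","items":{"type":"number"}}},"gripper":{"type":"array","items":{"type":"number"}},"grip_force":{"type":"number"}},"required":["turn","dp","gripper"]}

```bash
mkdir -p pics; ls; python3 - <<'E'
from cell import manip,camera,calibration,order
import cv2,numpy as np
s=manip.read_state();print(s)
for n in("top","side"):
    p,d=camera(n);cv2.imwrite(f"pics/{n}0.png",p[:,:,::-1]);np.save(f"pics/{n}0d.npy",d)
    c=calibration(n);print(n,c)
E
```

```text
pics
{'clock': 0.0, 'joints': array([ 1.13842525e+00,  3.00473267e-01,  1.52156401e+00,  2.95040329e-05,
        1.32069395e+00, -6.66135873e-02]), 'qd': array([ 1.30087484e-03, -6.32641883e-04,  3.49116833e-04, -8.70981902e-04,
        3.92959153e-05, -7.18390163e-04]), 'effort': array([ 1.17999069e-03, -5.31815350e+01, -3.52740490e+01,  7.09154131e-02,
        2.45069020e-02, -8.27157896e-05]), 'eef_pos': array([196.60708768, 513.38723065, 204.8923612 ]), 'eef_rot': array([ 3.04988484,  1.56965739, -2.02826894]), 'wrist_force': array([-0.14340402,  0.56725112, -0.25083135]), 'moment': array([-0.00167011,  0.01394602, -0.00070561]), 'finger_gap': 94.0623852296408}
top {'K': array([[405.09432258,   0.        , 254.9776229 ],
       [  0.        , 405.09432258, 193.97433035],
       [  0.        ,   0.        ,   1.        ]]), 'world_from_camera': array([[ 2.49031537e-02, -9.98708190e-01,  4.42920382e-02,
         5.23136659e+02],
       [-9.99310545e-01, -2.60896715e-02, -2.64152333e-02,
        -5.66509446e+00],
       [ 2.75366745e-02, -4.36036782e-02, -9.98669340e-01,
         1.10951613e+03],
       [ 0.00000000e+00,  0.00000000e+00,  0.00000000e+00,
         1.00000000e+00]])}
side {'K': array([[401.19055698,   0.        , 256.3665705 ],
       [  0.        , 401.19055698, 189.94772067],
       [  0.        ,   0.        ,   1.        ]]), 'world_from_camera': array([[ 9.75336975e-01, -1.73156222e-01,  1.36874789e-01,
         3.90106013e+02],
       [-2.20295954e-01, -7.25211620e-01,  6.52332583e-01,
        -8.37394614e+02],
       [-1.36922583e-02, -6.66397050e-01, -7.45471323e-01,
         9.84293466e+02],
       [ 0.00000000e+00,  0.00000000e+00,  0.00000000e+00,
         1.00000000e+00]])}
```

View pics/top0.png

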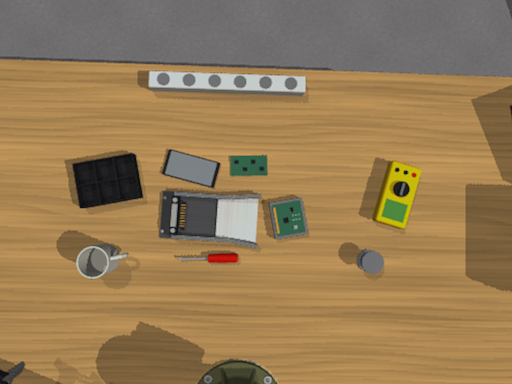

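View pics/side0.png

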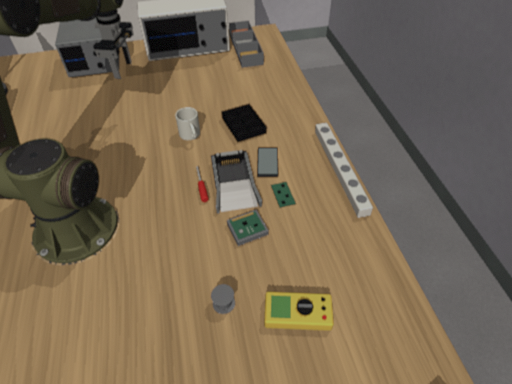

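The top view shows the dock at cols 160-262, rows 190-246, with its mouth to the right (loading towards world +y). The carrier is at cols 268-308, rows 195-238, brass strip towards the dock. I'll zoom in next.

```bash
python3 - <<'E'
import cv2
p=cv2.imread("pics/top0.png")
cv2.imwrite("pics/top0z.png",cv2.resize(p[180:258,152:316],None,fx=4.8,fy=4.8,interpolation=cv2.INTER_CUBIC))
p=cv2.imread("pics/side0.png")
cv2.imwrite("pics/side0z.png",cv2.resize(p[145:250,190:300],None,fx=5.5,fy=5.5,interpolation=cv2.INTER_CUBIC))
E
```

```text
(no output)
```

View pics/top0z.png

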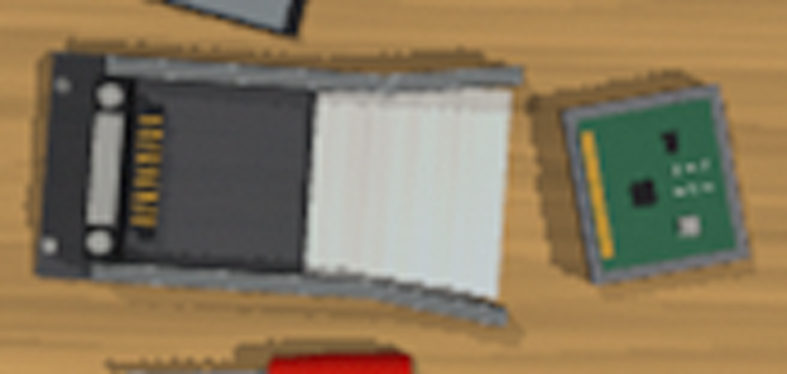

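View pics/side0z.png

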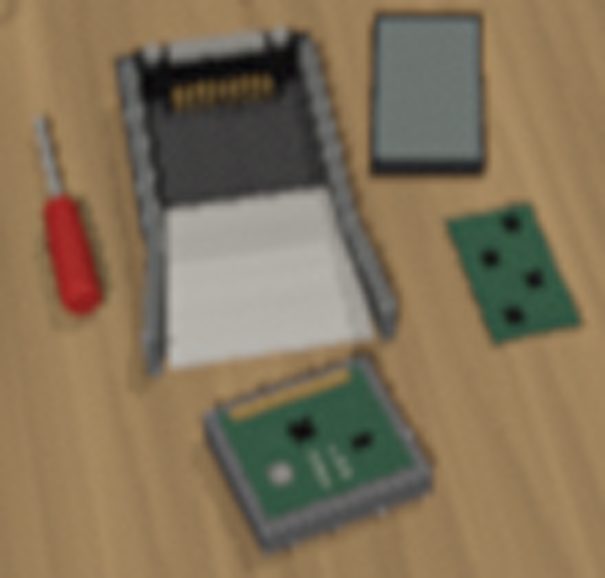

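```bash
cat > h.py <<'E'
import numpy as np
from cell import calibration
def ray(n,u,v,z):
    c=calibration(n);K=c["K"];T=c["world_from_camera"]
    d=T[:3,:3]@np.linalg.solve(K,[u,v,1.]);o=T[:3,3]
    return o+d*(z-o[2])/d[2]
def proj(n,P):
    c=calibration(n);T=np.linalg.inv(c["world_from_camera"]);p=T[:3,:3]@np.array(P,float)+T[:3,3];q=c["K"]@p;return q[:2]/q[2]
E
python3 - <<'E'
from h import *
import cv2
Z=lambda x,y:(152+(x+.5)/4.8-.5,180+(y+.5)/4.8-.5)
S=lambda x,y:(190+(x+.5)/5.5-.5,145+(y+.5)/5.5-.5)
def show(nm,n,f,pts):
    for p,z in pts: print(nm,p,np.round(ray(n,*f(*p),z),1))
show("carr","top",Z,[((562,108),22),((716,83),22),((748,257),22),((598,283),22)])
show("carrS","side",S,[((207,410),22),((368,358),22),((432,465),22),((265,535),22)])
show("guidetips","top",Z,[((522,68),30),((523,82),30),((503,325),30),((508,312),30)])
show("ramp","top",Z,[((512,90),0),((497,298),0),((315,92),14),((304,273),14)])
show("block","top",Z,[((52,53),43),((37,275),43),((106,58),43),((90,275),43)])
show("guideinner","top",Z,[((120,80),30),((105,264),30),((380,290),30),((390,85),30)])
show("S","side",S,[((165,368),0),((375,338),0),((167,207),14),((325,188),14)])
p=cv2.imread("pics/top0.png");h=cv2.cvtColor(p,cv2.COLOR_BGR2HSV)
m=cv2.inRange(h,(60,80,40),(95,255,200));m[:, :266]=0;m[:,320:]=0;m[:190]=0;m[250:]=0
cs,_=cv2.findContours(m,0,2);c=max(cs,key=cv2.contourArea);b=cv2.boxPoints(cv2.minAreaRect(c));print(b)
for q in b: print(np.round(ray("top",*q,22),1))
E
```

```text
carr (562, 108) [550.5 -71.8  22. ]
carr (716, 83) [ 566.7 -158.1   22. ]
carr (748, 257) [ 469.8 -178.    22. ]
carr (598, 283) [453.3 -94.2  22. ]
carrS (207, 410) [455.  -90.4  22. ]
carrS (368, 358) [549.2 -75.   22. ]
carrS (432, 465) [ 566.4 -155.1   22. ]
carrS (265, 535) [ 470.3 -178.9   22. ]
guidetips (522, 68) [571.9 -48.6  30. ]
guidetips (523, 82) [564.2 -49.3  30. ]
guidetips (503, 325) [429.5 -41.5  30. ]
guidetips (508, 312) [436.7 -44.1  30. ]
ramp (512, 90) [560.6 -44.3   0. ]
ramp (497, 298) [442.1 -38.7   0. ]
ramp (315, 92) [556.1  66.9  14. ]
ramp (304, 273) [454.6  70.2  14. ]
block (52, 53) [572.8 208.9  43. ]
block (37, 275) [451.9 212.8  43. ]
block (106, 58) [570.9 179.5  43. ]
block (90, 275) [452.6 184.1  43. ]
guideinner (120, 80) [559.5 173.6  30. ]
guideinner (105, 264) [458.  178.4  30. ]
guideinner (380, 290) [447.2  26.9  30. ]
guideinner (390, 85) [560.6  24.5  30. ]
S (165, 368) [438.3 -37.9  -0. ]
S (375, 338) [560.1 -44.    0. ]
S (167, 207) [458.7  73.   14. ]
S (325, 188) [554.4  66.3  14. ]
[[272.78058 204.72751]
 [299.26904 200.16052]
 [304.60394 231.10278]
 [278.11548 235.66977]]
[543.7 -83.   22. ]
[ 557.8 -154.2   22. ]
[ 475.  -170.2   22. ]
[461.2 -99.2  22. ]
```

```bash
cat >> h.py <<'E'
from scipy.spatial.transform import Rotation as Ro
from cell import manip
TH=-0.042  # dock axis vs world +y (CW)
D=np.array([-np.sin(TH),np.cos(TH),0]);L=np.array([-np.cos(TH),-np.sin(TH),0])
O=np.array([501.0,-41.,0])+100*D   # dock origin estimate
def st():
    s=manip.read_state();return s,s["eef_pos"],Ro.from_euler("xyz",s["eef_rot"])
def plan(P,yaw=None,rot=True,sgn=None):
    """total tool-frame dp (cm) and turn (deg) to reach world P with tool down, jaw axis z at angle yaw"""
    s,p,R=st();M=R.as_matrix()
    if yaw is None: T=M
    else:
        z=np.array([np.cos(yaw),np.sin(yaw),0]);
        if (sgn or np.sign(z@M[:,2]))<0: z=-z
        x=np.array([0,0,-1.]);T=np.c_[x,np.cross(z,x),z]
    print("clk",round(s["clock"],2),"pos",np.round(p,1),"F",np.round(s["wrist_force"],2),"gap",round(s["finger_gap"],1))
    print("q",np.round(s["joints"],2));print("tool axes (cols)\n",np.round(M,3))
    print("turn deg",np.round(np.degrees((R.inv()*Ro.from_matrix(T)).as_rotvec()),2))
    if P is not None: print("dp cm in current",np.round(M.T@(np.array(P)-p)/10,2)," in target axes",np.round(T.T@(np.array(P)-p)/10,2))
E
python3 - <<'E'
from h import *
print(O); plan([592,-137,100],yaw=TH)
E
```

```text
[505.19876531  58.91181296   0.        ]
clk 0.1 pos [196.6 513.4 205. ] F [ 1.06 -0.11  0.46] gap 93.9
q [ 1.14  0.3   1.52 -0.    1.32 -0.07]
tool axes (cols)
 [[-0.    -0.934  0.358]
 [-0.001  0.358  0.934]
 [-1.     0.    -0.001]]
turn deg [ 7.145e+01 -5.000e-02  3.000e-02]
dp cm in current [ 10.54 -60.18 -46.58]  in target axes [ 10.5  -63.32  42.23]
```

```bash
python3 - <<'E'
from h import *
s,p,R=st()
step=(np.array([592,-137,100])-p)/14
for i in range(14):
    Ri=R*Ro.from_rotvec([np.radians(8.93*min(i,8)),0,0])
    print(np.round(Ri.as_matrix().T@step/10,2))
E
```

```text
[ 0.75 -4.3  -3.33]
[ 0.75 -4.76 -2.62]
[ 0.75 -5.11 -1.85]
[ 0.75 -5.34 -1.03]
[ 0.75 -5.43 -0.19]
[ 0.75 -5.4   0.65]
[ 0.75 -5.23  1.48]
[ 0.75 -4.94  2.28]
[ 0.75 -4.52  3.02]
[ 0.75 -4.52  3.02]
[ 0.75 -4.52  3.02]
[ 0.75 -4.52  3.02]
[ 0.75 -4.52  3.02]
[ 0.75 -4.52  3.02]
```

Call:
{"method": "jog_arm", "body": {"turn": [[8.9,0,0],[8.9,0,0],[8.9,0,0],[8.9,0,0],[8.9,0,0],[8.9,0,0],[8.9,0,0],[8.9,0,0]], "dp": [[0.75,-4.3,-3.3],[0.75,-4.8,-2.6],[0.75,-5.1,-1.9],[0.75,-5.3,-1.0],[0.75,-5.4,-0.2],[0.75,-5.4,0.65],[0.75,-5.2,1.5],[0.75,-4.9,2.3]], "gripper": [1,1,1,1,1,1,1,1], "grip_force": 20}}

```text
clock: 1.1
eef_pos: [421.5, 130.3, 142.2]
eef_rot: [-2.058, 1.569, -2.13]
wrist_force: [-0.2, 1.5, 0.1]
finger_gap: 17.5
```

```bash
python3 - <<'E'
from h import *
plan([592,-137,100],yaw=TH)
E
```

```text
clk 1.1 pos [421.5 130.3 142.2] F [-0.18  1.53  0.06] gap 17.5
q [ 0.22  0.13  1.89 -0.    1.13  0.29]
tool axes (cols)
 [[-0.001  0.071  0.997]
 [-0.002  0.997 -0.071]
 [-1.    -0.002 -0.001]]
turn deg [-1.68 -0.06  0.11]
dp cm in current [  4.25 -25.44  18.92]  in target axes [  4.22 -25.99  18.15]
```

Call:
{"method": "jog_arm", "body": {"turn": [[-1.7,0,0],[0,0,0],[0,0,0],[0,0,0],[0,0,0],[0,0,0],[0,0,0],[0,0,0]], "dp": [[0,-4,3],[0.8,-4.6,3.1],[0.8,-4.6,3.1],[0.8,-4.6,3.1],[0.8,-4.6,3.1],[0.8,-3.6,2.8],[0,0,0],[0,0,0]], "gripper": [1,1,1,1,1,1,1,1]}}

```text
clock: 2.1
eef_pos: [594.1, -151.0, 98.0]
eef_rot: [-2.99, 1.566, -3.037]
wrist_force: [1.0, 0.1, 0.8]
finger_gap: 0.4
```

```bash
python3 - <<'E'
from h import *
plan([592,-137,12],yaw=TH)
E
```

```text
clk 2.1 pos [ 594.1 -151.    98. ] F [0.95 0.14 0.83] gap 0.4
q [-0.31  0.54  1.44 -0.    1.17 -0.26]
tool axes (cols)
 [[-0.005  0.048  0.999]
 [-0.001  0.999 -0.048]
 [-1.    -0.001 -0.005]]
turn deg [-0.33 -0.3   0.04]
dp cm in current [ 8.6   1.4  -0.23]  in target axes [ 8.6   1.39 -0.26]
```

Call:
{"method": "jog_arm", "body": {"turn": [[-0.3,-0.3,0],[0,0,0],[0,0,0],[0,0,0],[0,0,0],[0,0,0]], "dp": [[2,0.7,0],[2,0.5,0],[2,0,0],[1.5,0,0],[0.8,0,0],[0,0,0]], "gripper": [1,1,1,1,1,1]}}

```text
clock: 2.85
eef_pos: [593.9, -133.9, 15.3]
eef_rot: [-0.388, 1.568, -0.425]
wrist_force: [-0.1, 1.1, 0.6]
finger_gap: 0.3
```

```bash
python3 - <<'E'
from h import *
plan([559.4,-137,12],yaw=TH)
E
```

```text
clk 2.85 pos [ 593.9 -133.9   15.3] F [-0.11  1.1   0.56] gap 0.3
q [-0.28  0.64  1.5  -0.    1.   -0.24]
tool axes (cols)
 [[ 0.003  0.037  0.999]
 [-0.001  0.999 -0.037]
 [-1.    -0.001  0.003]]
turn deg [0.27 0.16 0.07]
dp cm in current [ 0.32 -0.44 -3.44]  in target axes [ 0.33 -0.45 -3.43]
```

Call:
{"method": "jog_arm", "body": {"turn": [[0.2,0,0],[0,0,0],[0,0,0],[0,0,0],[0,0,0],[0,0,0],[0,0,0],[0,0,0]], "dp": [[0.3,-0.3,-0.3],[0,0,-0.4],[0,0,-0.4],[0,0,-0.3],[0,0,-0.2],[0,0,-0.25],[0,0,-0.25],[0,0,-0.25]], "gripper": [1,1,1,1,1,1,1,1]}}

```text
clock: 3.85
eef_pos: [570.1, -136.7, 14.2]
eef_rot: [-0.309, 1.563, -0.35]
wrist_force: [1.5, 0.2, 0.7]
finger_gap: 0.6
```

```bash
cat > look.py <<'E'
import sys
from h import *
from cell import camera
import cv2
def pic(tag,n="top",box=None,f=5):
    p,d=camera(n);p=p[:,:,::-1].copy();cv2.imwrite(f"pics/{tag}.png",p)
    if box:
        x0,y0,x1,y1=box;cv2.imwrite(f"pics/{tag}z.png",cv2.resize(p[y0:y1,x0:x1],None,fx=f,fy=f,interpolation=cv2.INTER_CUBIC))
    return p
def green(p,z=22):
    h=cv2.cvtColor(p,cv2.COLOR_BGR2HSV)
    m=cv2.inRange(h,(60,80,40),(95,255,200));m[:190]=0;m[250:]=0;m[:,:160]=0;m[:,325:]=0
    cs,_=cv2.findContours(m,0,2);c=max(cs,key=cv2.contourArea)
    b=cv2.boxPoints(cv2.minAreaRect(c));w=np.array([ray("top",*q,z) for q in b])
    e=[w[(i+1)%4]-w[i] for i in range(4)]
    a=max(e,key=lambda v:v[1]);
    print("green px",np.round(b,1).tolist(),"centre",np.round(w.mean(0),1),"sides",[round(np.linalg.norm(v),1) for v in e[:2]],"yaw(ccw from +y)",round(np.arctan2(-a[0],a[1]),3))
    return w
E
python3 - <<'E'
from look import *
p=pic("top1","top",(152,180,316,258),4.8); green(p); plan([559.4,-137,12],yaw=TH)
E
```

```text
green px [[272.0, 206.0], [275.0, 206.0], [275.0, 207.0], [272.0, 207.0]] centre [539.  -85.1  22. ] sides [np.float64(8.1), np.float64(2.7)] yaw(ccw from +y) 0.025
clk 3.9 pos [ 569.8 -136.7   14.2] F [ 1.67 -0.53  0.92] gap 0.4
q [-0.3   0.59  1.58 -0.    0.96 -0.26]
tool axes (cols)
 [[ 0.007  0.041  0.999]
 [-0.003  0.999 -0.041]
 [-1.    -0.002  0.007]]
turn deg [0.04 0.4  0.13]
dp cm in current [ 0.21 -0.07 -1.04]  in target axes [ 0.22 -0.08 -1.04]
```

View pics/top1z.png

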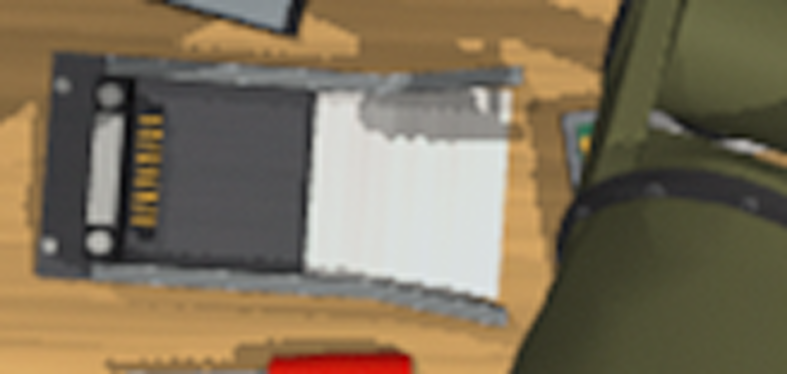

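The arm hides the carrier in the top view (only its corner shows at zoom 575,150). I'll finish the push and check with the side camera.

Call:
{"method": "jog_arm", "body": {"turn": [[0,0.4,0],[0,0,0],[0,0,0],[0,0,0],[0,0,0]], "dp": [[0.1,0,-0.2],[0,0,-0.25],[0,0,-0.25],[0,0,-0.2],[0,0,0]], "gripper": [1,1,1,1,1]}}

```text
clock: 4.53
eef_pos: [561.1, -136.6, 13.9]
eef_rot: [-1.022, 1.567, -1.063]
wrist_force: [1.7, -1.2, 2.9]
finger_gap: 0.6
```

```bash
python3 - <<'E'
from look import *
p=pic("side1","side",(190,145,300,250),5.5);plan([559.4,-137,12],yaw=TH)
E
```

```text
clk 4.58 pos [ 561.2 -136.6   13.9] F [ 1.65 -0.89  1.77] gap 0.3
q [-0.3   0.58  1.6  -0.    0.96 -0.26]
tool axes (cols)
 [[ 0.002  0.041  0.999]
 [-0.003  0.999 -0.041]
 [-1.    -0.003  0.002]]
turn deg [0.04 0.1  0.17]
dp cm in current [ 0.19 -0.05 -0.17]  in target axes [ 0.19 -0.05 -0.17]
```

View pics/side1z.png

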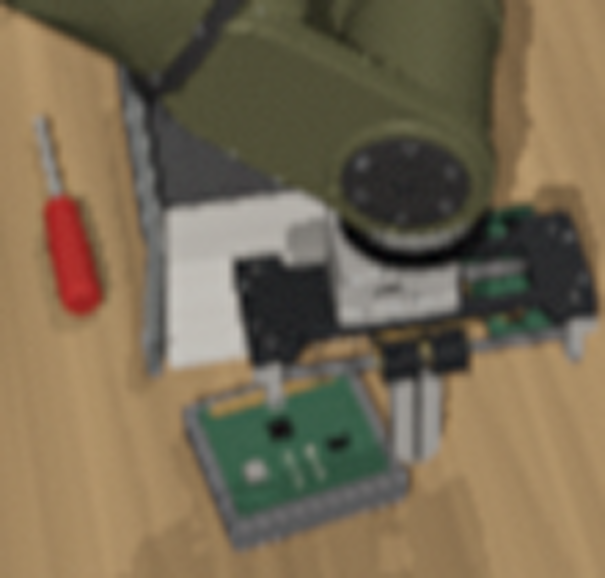

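```bash
python3 - <<'E'
from h import *
S=lambda x,y:(190+(x+.5)/5.5-.5,145+(y+.5)/5.5-.5)
P=[ray("side",*S(*q),22) for q in [(187,410),(350,358),(408,463),(237,528)]]
for q in P: print(np.round(q,1))
f=(P[0]+P[1])/2;t=(P[2]+P[3])/2;a=f-t;print((f+t)/2,a,np.arctan2(-a[0],a[1]),np.linalg.norm(a))
l=P[0]-P[1];t2=P[3]-P[2]
print("lat",np.arctan2(l[1],l[0])-np.pi,np.arctan2(t2[1],t2[0]),np.linalg.norm(l),np.linalg.norm(t2))
E
```

```text
[444.2 -87.8  22. ]
[539.4 -72.7  22. ]
[ 554.2 -150.8   22. ]
[ 456.8 -171.2   22. ]
[ 498.64625125 -120.61792957   22.        ] [-13.65762953  80.73597498   0.        ] 0.1675776359454059 81.88301716203019
lat -6.125177821190815 -2.935385470027474 96.3686643343497 99.46679977066746
```

Call:
{"method": "jog_arm", "body": {"turn": [[0,0,0],[0,0,0],[0,0,0],[0,0,0],[0,0,0],[0,0,0],[0,0,0],[0,0,0]], "dp": [[0,0,0.8],[-2,0,0],[-2.2,-1,0],[0,-1.8,-2.3],[0,-1.6,-2.5],[0,-0.5,-2.2],[0,0,0],[0,0,0]], "gripper": [1,1,1,0.32,0.32,0.32,0.32,0.32]}}

```text
clock: 5.58
eef_pos: [495.9, -182.9, 54.6]
eef_rot: [3.124, 1.564, 3.083]
wrist_force: [0.5, 0.8, -0.4]
finger_gap: 46.9
```

```bash
python3 - <<'E'
from look import *
plan([495.7,-195,12],yaw=TH)
E
```

```text
clk 5.58 pos [ 495.9 -182.9   54.6] F [ 0.45  0.78 -0.4 ] gap 46.9
q [-0.42  0.43  1.72 -0.    0.99 -0.38]
tool axes (cols)
 [[-0.007  0.041  0.999]
 [ 0.     0.999 -0.041]
 [-1.     0.    -0.007]]
turn deg [ 0.08 -0.42 -0.01]
dp cm in current [ 4.26 -1.21  0.06]  in target axes [ 4.26 -1.21  0.03]
```

Call:
{"method": "jog_arm", "body": {"turn": [[0,-0.4,0],[0,0,0],[0,0,0],[0,0,0],[0,0,0]], "dp": [[0,-1.2,0],[1.5,0,0],[1.5,0,0],[1.1,0,0],[0,0,0]], "gripper": [0.32,0.32,0.32,0.32,0.32]}}

```text
clock: 6.2
eef_pos: [496.1, -195.0, 9.2]
eef_rot: [2.628, 1.569, 2.589]
wrist_force: [0.4, 0.6, -0.8]
finger_gap: 64.1
```

```bash
python3 - <<'E'
from look import *
plan([495.7,-166,12],yaw=TH);p=pic("side2","side",(190,145,300,250),5.5)
E
```

```text
clk 6.2 pos [ 496.1 -195.     9.2] F [ 0.43  0.57 -0.81] gap 64.1
q [-0.44  0.51  1.73  0.    0.9  -0.4 ]
tool axes (cols)
 [[-0.002  0.039  0.999]
 [ 0.001  0.999 -0.039]
 [-1.     0.001 -0.002]]
turn deg [ 0.15 -0.11 -0.06]
dp cm in current [-0.28  2.89 -0.16]  in target axes [-0.28  2.89 -0.16]
```

View pics/side2z.png

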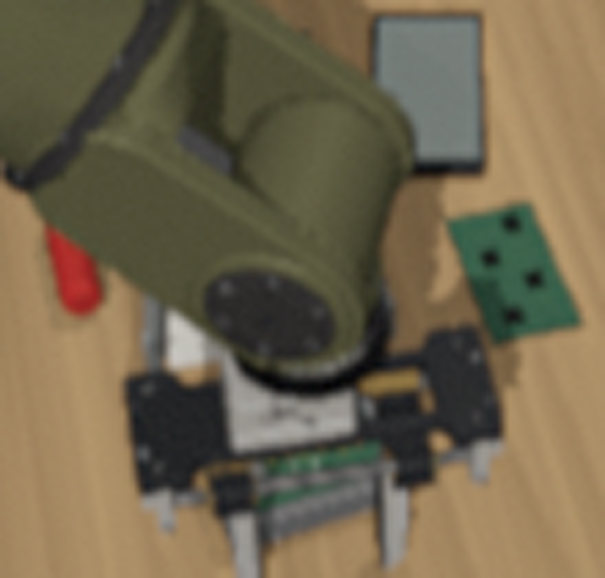

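Call:
{"method": "jog_arm", "body": {"turn": [[0,0,0],[0,0,0],[0,0,0],[0,0,0],[0,0,0],[0,0,0],[0,0,0],[0,0,0]], "dp": [[-0.3,0.5,0],[0,0.5,0],[0,0.25,0],[0,0.25,0],[0,0.3,0],[0,0.3,0],[0,0.3,0],[0,0.3,0]], "gripper": [0.32,0.32,0.32,0.32,0.32,0.32,0.32,0.32]}}

```text
clock: 7.25
eef_pos: [498.0, -166.7, 14.3]
eef_rot: [-0.739, 1.57, -0.778]
wrist_force: [-1.6, -2.2, 0.2]
finger_gap: 64.0
```

```bash
python3 - <<'E'
from look import *
plan([497,-155,12],yaw=TH);p=pic("side3","side",(190,145,300,250),5.5);p=pic("top3","top",(152,180,316,258),4.8)
E
```

```text
clk 7.25 pos [ 498.  -166.7   14.3] F [-1.65 -2.22  0.17] gap 64.0
q [-0.39  0.49  1.75 -0.    0.9  -0.35]
tool axes (cols)
 [[ 0.001  0.039  0.999]
 [-0.001  0.999 -0.039]
 [-1.    -0.001  0.001]]
turn deg [0.17 0.04 0.03]
dp cm in current [ 0.23  1.16 -0.15]  in target axes [ 0.23  1.16 -0.15]
```

View pics/side3z.png

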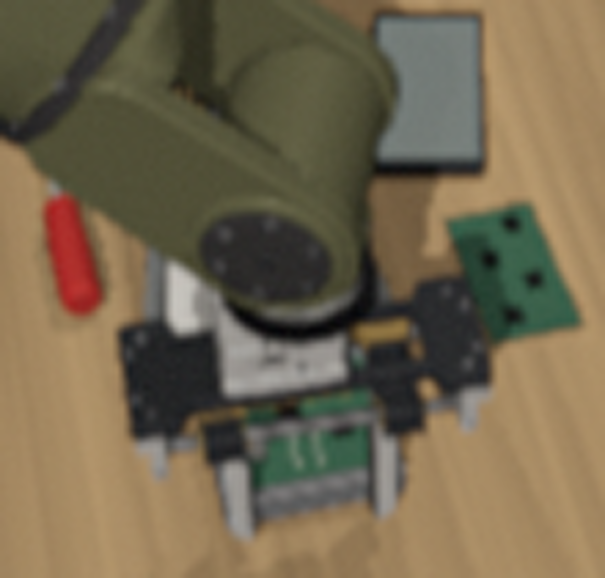

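View pics/top3z.png

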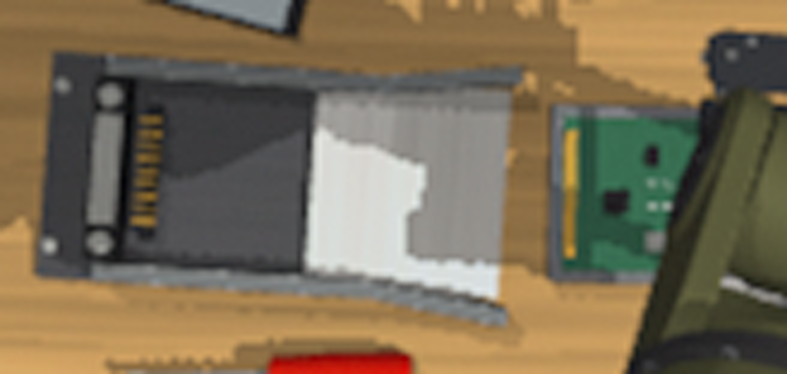

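The carrier is now nearly square. Its front edge runs from zoom (551,105) to (548,280), just before the ramp foot at about x=505. I'll measure it.

```bash
python3 - <<'E'
from h import *
Z=lambda x,y:(152+(x+.5)/4.8-.5,180+(y+.5)/4.8-.5)
A=ray("top",*Z(551,105),22);B=ray("top",*Z(548,281),22)
print(A,B,(A+B)/2,np.arctan2(A[1]-B[1],A[0]-B[0]),np.linalg.norm(A-B))
# brass strip
A=ray("top",*Z(571,128),22);B=ray("top",*Z(569,258),22);print((A+B)/2,np.arctan2(A[1]-B[1],A[0]-B[0]))
for P in [(A+B)/2,np.array([498,-166.7,0])]:
    d=P-O;print("dock",d@D,d@L)
E
```

```text
[551.98434741 -65.62781145  22.        ] [453.78349846 -66.27828409  22.        ] [502.88392293 -65.95304777  22.        ] 0.0066238035199475236 98.2030032657132
[503.11892914 -77.42370562  22.        ] 0.007823857122939117
dock -136.30261577333172 -3.6464064342817597
dock -225.71511185581664 -2.280493604354174
```

Call:
{"method": "jog_arm", "body": {"turn": [[0.2,0,0],[0,0,0],[0,0,0],[0,0,0],[0,0,0],[0,0,0],[0,0,0],[0,0,0]], "dp": [[0.2,0.3,-0.05],[0,0.3,-0.05],[0,0.3,-0.05],[0,0.3,-0.05],[0,0.3,-0.05],[0,0.3,-0.05],[0,0.3,-0.05],[0,0.3,0]], "gripper": [0.32,0.32,0.32,0.32,0.32,0.32,0.32,0.32]}}

```text
clock: 8.35
eef_pos: [495.7, -141.0, 12.2]
eef_rot: [-0.437, 1.569, -0.48]
wrist_force: [-0.4, -1.6, 0.1]
finger_gap: 63.9
```

```bash
python3 - <<'E'
from look import *
plan(None,yaw=TH);p=pic("top4","top",(152,180,316,258),4.8)
E
```

```text
clk 8.35 pos [ 495.7 -141.    12.2] F [-0.37 -1.59  0.13] gap 63.9
q [-0.35  0.47  1.78 -0.    0.88 -0.3 ]
tool axes (cols)
 [[ 0.001  0.043  0.999]
 [-0.001  0.999 -0.043]
 [-1.    -0.001  0.001]]
turn deg [-0.06  0.08  0.04]
```

View pics/top4z.png

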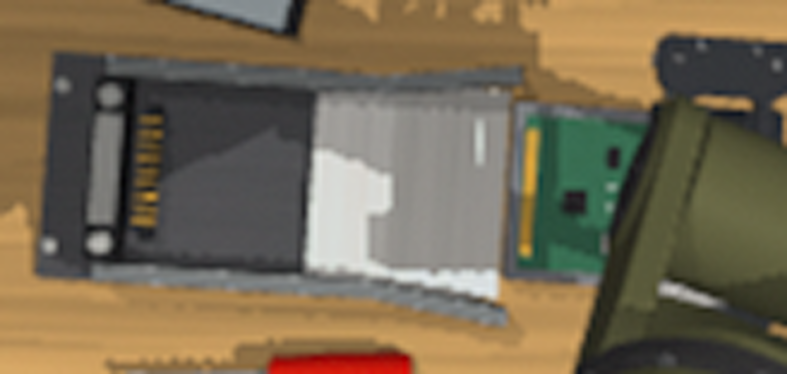

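```bash
python3 - <<'E'
from h import *
Z=lambda x,y:(152+(x+.5)/4.8-.5,180+(y+.5)/4.8-.5)
def dk(P): d=P-O; return np.round([d@D,d@L],1)
print("front",[dk(ray("top",*Z(*q),22)) for q in [(515,101),(506,276)]])
print("brass",[dk(ray("top",*Z(*q),22)) for q in [(533,126),(525,257)]])
print("guides inner",[dk(ray("top",*Z(*q),30)) for q in [(120,80),(105,264),(320,87),(305,272),(518,82),(506,308)]])
print("land",[dk(ray("top",*Z(*q),14)) for q in [(315,92),(304,273)]])
print("foot",[dk(ray("top",*Z(*q),0)) for q in [(512,90),(497,298)]])
print(dk(np.array([495.7,-141,0])))
E
```

```text
front [array([-102.2,  -52.8]), array([-103.7,   44.9])]
brass [array([-113.2,  -39.6]), array([-113.5,   33.6])]
guides inner [array([116.9, -49.4]), array([117.4,  52.2]), array([  6.5, -53. ]), array([ 7.5, 49.4]), array([-102.9,  -63.3]), array([-104.5,   62. ])]
land [array([ 10.2, -50.5]), array([ 9.1, 51.1])]
foot [array([-100.8,  -59.7]), array([-100.2,   59. ])]
[-200.1    1.1]
```

Call:
{"method": "jog_arm", "body": {"turn": [[-1.5,0,0],[-1.5,0,0],[0,0,0],[0,0,0],[0,0,0],[0,0,0],[0,0,0],[0,0,0]], "dp": [[0,0.3,0],[0,0.3,0],[0,0.4,0],[0,0.4,0],[0,0.4,0],[0,0.4,0],[0,0.4,0],[0,0.3,0]], "gripper": [0.32,0.32,0.32,0.32,0.32,0.32,0.32,0.32]}}

```text
clock: 9.4
eef_pos: [495.7, -109.9, 12.3]
eef_rot: [-0.526, 1.569, -0.513]
wrist_force: [0.4, -2.1, 0.2]
finger_gap: 63.8
```

```bash
cat >> look.py <<'E'
def dk(P): d=np.array(P)-O; return np.round([d@D,d@L],1)
E
python3 - <<'E'
from look import *
plan(None,yaw=TH);p=pic("top5","top",(152,180,316,258),4.8);print(dk(st()[1]))
E
```

```text
clk 9.4 pos [ 495.7 -109.9   12.3] F [ 0.42 -2.08  0.24] gap 63.8
q [-0.29  0.46  1.81 -0.    0.87 -0.3 ]
tool axes (cols)
 [[ 0.002 -0.013  1.   ]
 [-0.001  1.     0.013]
 [-1.    -0.001  0.002]]
turn deg [3.16 0.1  0.05]
[-168.8    2.5]
```

View pics/top5z.png

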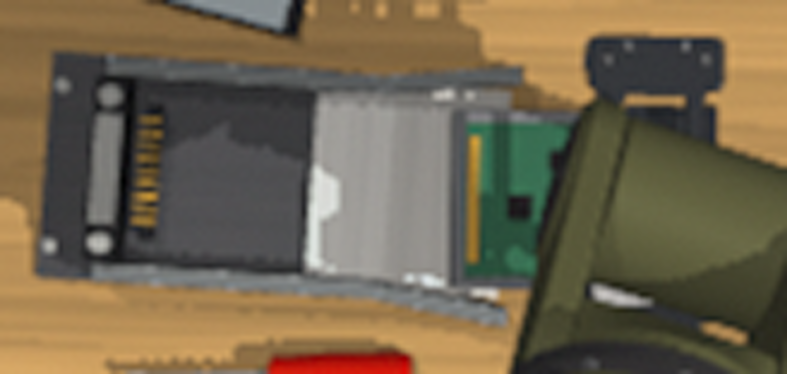

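```bash
python3 - <<'E'
from look import *
Z=lambda x,y:(152+(x+.5)/4.8-.5,180+(y+.5)/4.8-.5)
print([dk(ray("top",*Z(*q),28)) for q in [(457,109),(450,286)]])
E
```

```text
[array([-70.1, -46. ]), array([-72.8,  52. ])]
```

Call:
{"method": "jog_arm", "body": {"turn": [[1,0,0],[1,0,0],[1,0,0],[0.2,0,0],[0,0,0],[0,0,0],[0,0,0],[0,0,0]], "dp": [[0,0.3,0],[0,0.3,0],[0,0.3,0],[0,0.3,0],[0,0.3,0],[0,0.3,0],[0,0.3,0],[0,0.3,0]], "gripper": [0.32,0.32,0.32,0.32,0.32,0.32,0.32,0.32]}}

```text
clock: 10.45
eef_pos: [496.2, -84.1, 12.2]
eef_rot: [-0.558, 1.569, -0.605]
wrist_force: [0.4, -2.4, 0.4]
finger_gap: 63.7
```

```bash
python3 - <<'E'
from look import *
plan(None,yaw=TH);p=pic("top6","top",(152,180,316,258),4.8);print(dk(st()[1]))
E
```

```text
clk 10.45 pos [496.2 -84.1  12.2] F [ 0.36 -2.43  0.43] gap 63.7
q [-0.24  0.45  1.82 -0.    0.87 -0.19]
tool axes (cols)
 [[ 0.001  0.047  0.999]
 [-0.001  0.999 -0.047]
 [-1.    -0.001  0.001]]
turn deg [-0.27  0.07  0.04]
[-143.    3.]
```

View pics/top6z.png

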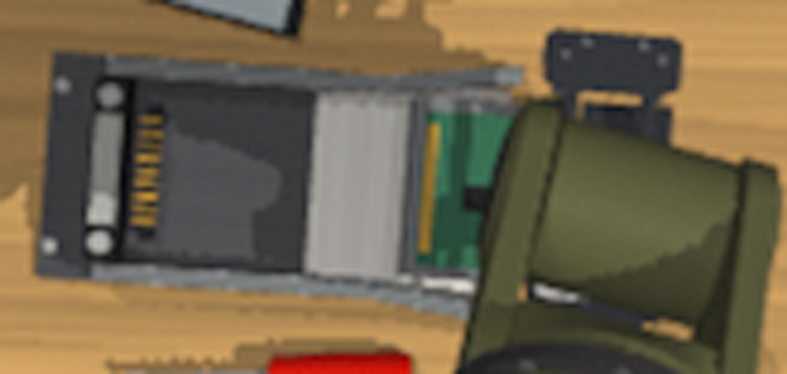

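Call:
{"method": "jog_arm", "body": {"turn": [[0,0,0],[0,0,0],[0,0,0],[0,0,0],[0,0,0],[0,0,0],[0,0,0],[0,0,0]], "dp": [[0,0.3,0.03],[0,0.3,0.03],[0,0.3,0.03],[0,0.35,0.03],[0,0.35,0.03],[0,0.35,0.03],[0,0.35,0],[-0.1,0.35,0]], "gripper": [0.32,0.32,0.32,0.32,0.32,0.32,0.32,0.32]}}

```text
clock: 11.5
eef_pos: [498.5, -55.9, 12.7]
eef_rot: [-2.463, 1.569, -2.509]
wrist_force: [-3.1, -2.2, -1.5]
finger_gap: 64.0
```

```bash
python3 - <<'E'
from look import *
plan(None,yaw=TH);p=pic("top7","top",(152,180,316,258),4.8);print(dk(st()[1]))
E
```

```text
clk 11.5 pos [498.5 -55.9  12.7] F [-3.06 -2.2  -1.52] gap 64.0
q [-0.18  0.45  1.82 -0.    0.87 -0.14]
tool axes (cols)
 [[-0.001  0.046  0.999]
 [-0.001  0.999 -0.046]
 [-1.    -0.001 -0.001]]
turn deg [-0.23 -0.08  0.06]
[-114.6    1.7]
```

View pics/top7z.png

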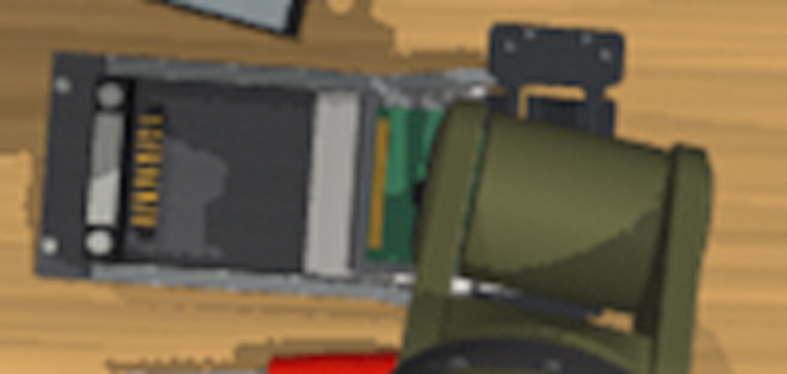

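Call:
{"method": "jog_arm", "body": {"turn": [[0,0,0],[0,0,0],[0,0,0],[0,0,0],[0,0,0],[0,0,0],[0,0,0],[0,0,0]], "dp": [[-0.1,0.35,0],[-0.1,0.35,0],[-0.1,0.35,0],[-0.1,0.35,0],[-0.1,0.35,0],[-0.1,0.35,0],[-0.1,0.35,0],[-0.1,0.35,0]], "gripper": [0.32,0.32,0.32,0.32,0.32,0.32,0.32,0.32]}}

```text
clock: 12.55
eef_pos: [500.2, -25.9, 21.7]
eef_rot: [-1.915, 1.569, -1.961]
wrist_force: [-1.9, -4.6, 2.0]
finger_gap: 63.9
```

```bash
python3 - <<'E'
from look import *
plan(None,yaw=TH);print(dk(st()[1]))
E
```

```text
clk 12.55 pos [500.2 -25.9  21.7] F [-1.91 -4.64  2.04] gap 63.9
q [-0.12  0.43  1.82 -0.    0.89 -0.08]
tool axes (cols)
 [[-0.001  0.046  0.999]
 [-0.001  0.999 -0.046]
 [-1.    -0.001 -0.   ]]
turn deg [-0.23 -0.03  0.08]
[-85.    1.5]
```

Call:
{"method": "jog_arm", "body": {"turn": [[0,0,0],[0,0,0],[0,0,0],[0,0,0],[0,0,0],[0,0,0],[0,0,0],[0,0,0]], "dp": [[0,0.3,0],[0,0.3,0],[-0.03,0.3,0],[-0.03,0.3,0],[-0.03,0.3,0],[-0.03,0.3,0],[-0.03,0.3,0],[-0.03,0.3,0]], "gripper": [0.32,0.32,0.32,0.32,0.32,0.32,0.32,0.32]}}

```text
clock: 13.55
eef_pos: [501.8, -0.1, 24.1]
eef_rot: [-1.181, 1.569, -1.227]
wrist_force: [-0.3, -1.7, -0.4]
finger_gap: 63.7
```

```bash
python3 - <<'E'
from look import *
plan(None,yaw=TH);print(dk(st()[1]));p=pic("side8","side",(190,145,300,250),5.5)
E
```

```text
clk 13.55 pos [ 5.018e+02 -1.000e-01  2.410e+01] F [-0.35 -1.74 -0.4 ] gap 63.7
q [-0.07  0.43  1.82 -0.    0.89 -0.03]
tool axes (cols)
 [[ 0.     0.046  0.999]
 [-0.001  0.999 -0.046]
 [-1.    -0.001  0.001]]
turn deg [-0.22  0.03  0.08]
[-59.1   1. ]
```

View pics/side8z.png

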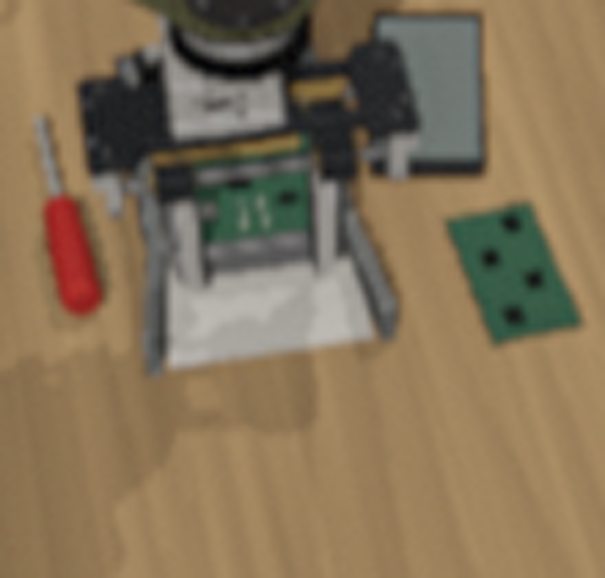

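Call:
{"method": "jog_arm", "body": {"turn": [[-0.2,0,0],[0,0,0],[0,0,0],[0,0,0],[0,0,0],[0,0,0],[0,0,0],[0,0,0]], "dp": [[-0.05,0.3,0],[-0.05,0.3,0],[-0.05,0.3,0],[-0.05,0.3,0],[-0.03,0.3,0],[0,0.3,0],[0,0.3,0],[0,0.3,0]], "gripper": [0.32,0.32,0.32,0.32,0.32,0.32,0.32,0.32]}}

```text
clock: 14.6
eef_pos: [503.0, 25.8, 26.7]
eef_rot: [-0.865, 1.569, -0.908]
wrist_force: [0.4, -1.5, -0.1]
finger_gap: 63.9
```

```bash
python3 - <<'E'
from look import *
plan(None,yaw=TH);print(dk(st()[1]))
E
```

```text
clk 14.6 pos [503.   25.8  26.7] F [ 0.37 -1.47 -0.08] gap 63.9
q [-0.02  0.43  1.81 -0.    0.9   0.02]
tool axes (cols)
 [[ 0.001  0.042  0.999]
 [-0.001  0.999 -0.042]
 [-1.    -0.001  0.001]]
turn deg [-0.02  0.06  0.07]
[-33.2   0.8]
```

Call:
{"method": "jog_arm", "body": {"turn": [[0,0,0],[0,0,0],[0,0,0],[0,0,0],[0,0,0],[0,0,0],[0,0,0]], "dp": [[0,0.25,0],[0,0.25,0],[0,0.25,0],[0,0.25,0],[0,0.2,0],[0,0.2,0],[0,0.2,0]], "gripper": [0.32,0.32,0.32,0.32,0.32,0.32,0.32]}}

```text
clock: 15.48
eef_pos: [503.6, 42.9, 26.5]
eef_rot: [-1.071, 1.57, -1.113]
wrist_force: [0.6, -1.1, -0.3]
finger_gap: 64.1
```

```bash
python3 - <<'E'
from look import *
plan(None,yaw=TH);print(dk(st()[1]));p=pic("side9","side",(190,145,300,250),5.5)
E
```

```text
clk 15.47 pos [503.6  42.9  26.5] F [ 0.64 -1.11 -0.26] gap 64.1
q [ 0.01  0.43  1.81 -0.    0.9   0.06]
tool axes (cols)
 [[ 0.001  0.042  0.999]
 [-0.001  0.999 -0.042]
 [-1.    -0.001  0.001]]
turn deg [-0.02  0.03  0.06]
[-16.    0.9]
```

View pics/side9z.png

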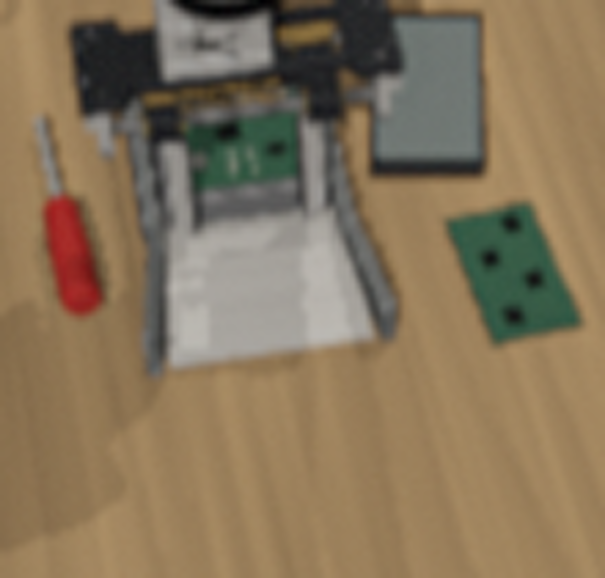

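Call:
{"method": "jog_arm", "body": {"turn": [[0,0,0],[0,0,0],[0,0,0]], "dp": [[0,0.15,0],[0,0.15,0],[0,0.15,0]], "gripper": [0.32,0.32,0.32]}}

```text
clock: 15.9
eef_pos: [503.8, 47.8, 26.5]
eef_rot: [-1.08, 1.57, -1.122]
wrist_force: [-0.3, -0.8, -0.4]
finger_gap: 63.8
```

Call:
{"method": "jog_arm", "body": {"turn": [[0,0,0],[0,0,0],[0,0,0]], "dp": [[0,0.15,0],[0,0.15,0],[0,0.15,0]], "gripper": [0.32,0.32,0.32]}}

```text
clock: 16.27
eef_pos: [504.0, 52.6, 26.5]
eef_rot: [-1.066, 1.57, -1.109]
wrist_force: [-0.5, -0.9, -0.8]
finger_gap: 64.0
```

Call:
{"method": "jog_arm", "body": {"turn": [[0,0,0],[0,0,0]], "dp": [[0,0.15,0],[0,0.15,0]], "gripper": [0.32,0.32]}}

```text
clock: 16.52
eef_pos: [504.1, 55.8, 26.5]
eef_rot: [-1.175, 1.569, -1.217]
wrist_force: [0.8, -4.2, -1.4]
finger_gap: 63.7
```

Call:
{"method": "jog_arm", "body": {"turn": [[0,0,0],[0,0,0]], "dp": [[0,0.15,0],[0,0.15,0]], "gripper": [0.32,0.32]}}

```text
clock: 16.77
eef_pos: [504.3, 58.4, 26.4]
eef_rot: [-1.325, 1.569, -1.367]
wrist_force: [0.4, -5.1, -0.5]
finger_gap: 63.6
```

Call:
{"method": "jog_arm", "body": {"turn": [[0,0,0],[0,0,0]], "dp": [[0,0.1,0],[0,0.05,0]], "gripper": [0.32,0.32]}}

```text
clock: 17.02
eef_pos: [504.3, 59.4, 26.3]
eef_rot: [-1.478, 1.568, -1.52]
wrist_force: [-0.2, -5.9, -0.8]
finger_gap: 64.0
```

```bash
python3 - <<'E'
from look import *
plan(None,yaw=TH);print(dk(st()[1]));p=pic("side10","side",(190,145,300,250),5.5)
E
```

```text
clk 17.02 pos [504.3  59.4  26.3] F [-0.19 -5.86 -0.83] gap 64.0
q [ 0.05  0.44  1.8  -0.    0.91  0.09]
tool axes (cols)
 [[ 0.     0.042  0.999]
 [-0.003  0.999 -0.042]
 [-1.    -0.003  0.   ]]
turn deg [-0.01  0.02  0.19]
[0.4 0.9]
```

View pics/side10z.png

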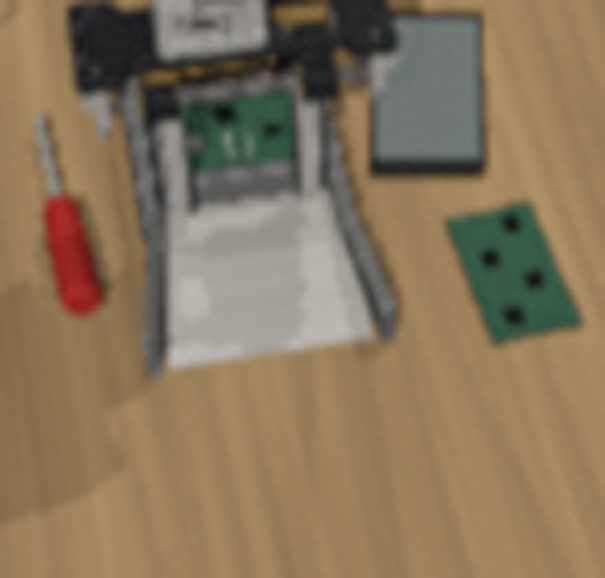

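Call:
{"method": "jog_arm", "body": {"turn": [[0,0,0],[0,0,0]], "dp": [[0,0.1,0],[0,0.07,0]], "gripper": [0.32,0.32]}}

```text
clock: 17.32
eef_pos: [504.3, 60.3, 26.3]
eef_rot: [-1.538, 1.566, -1.58]
wrist_force: [-0.6, -6.1, -0.4]
finger_gap: 63.7
```

Call:
{"method": "jog_arm", "body": {"turn": [[0,0,0],[0,0,0]], "dp": [[0,0.07,0],[0,0.05,0]], "gripper": [0.32,0.32]}}

```text
clock: 17.58
eef_pos: [504.4, 60.7, 26.2]
eef_rot: [-1.58, 1.565, -1.622]
wrist_force: [-0.1, -7.7, 0.0]
finger_gap: 64.1
```

Call:
{"method": "jog_arm", "body": {"turn": [[0,0,0],[0,0,0],[0,0,0]], "dp": [[0.1,0.07,0],[0.1,0.07,0],[0.1,0.05,0]], "gripper": [0.32,0.32,0.32]}}

```text
clock: 17.95
eef_pos: [504.4, 61.1, 23.1]
eef_rot: [-1.61, 1.562, -1.652]
wrist_force: [-0.2, -8.9, -0.1]
finger_gap: 64.1
```

Call:
{"method": "jog_arm", "body": {"turn": [[0,0,0],[0,0,0],[0,0,0]], "dp": [[0.1,0.05,0],[0.1,0.05,0],[0.1,0.05,0]], "gripper": [0.32,0.32,0.32]}}

```text
clock: 18.32
eef_pos: [504.6, 60.8, 20.2]
eef_rot: [-1.588, 1.559, -1.63]
wrist_force: [-1.9, -7.5, 6.6]
finger_gap: 63.9
```

```bash
python3 - <<'E'
from look import *
plan(None,yaw=TH);print(dk(st()[1]));p=pic("side11","side",(190,145,300,250),5.5)
E
```

```text
clk 18.32 pos [504.6  60.8  20.2] F [-1.88 -7.46  6.57] gap 63.9
q [ 0.05  0.45  1.8  -0.01  0.89  0.11]
tool axes (cols)
 [[-0.001  0.042  0.999]
 [-0.012  0.999 -0.042]
 [-1.    -0.012 -0.   ]]
turn deg [-0.   -0.01  0.66]
[1.9 0.7]
```

View pics/side11z.png

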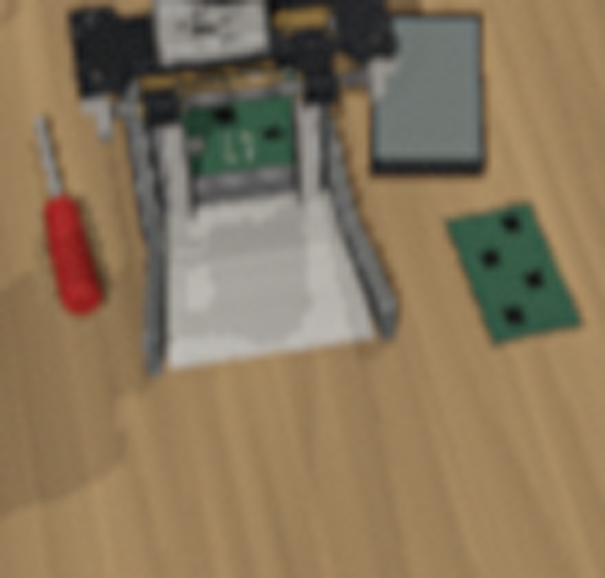

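```bash
cat >> look.py <<'E'
def tilt(n="side"):
    p,d=camera(n);c=calibration(n);h=cv2.cvtColor(p,cv2.COLOR_RGB2HSV)
    m=cv2.inRange(h,(60,80,40),(95,255,200))>0
    v,u=np.nonzero(m&(d>0));z=d[v,u];X=np.c_[(u-c["K"][0,2])*z/c["K"][0,0],(v-c["K"][1,2])*z/c["K"][1,1],z]
    T=c["world_from_camera"];W=X@T[:3,:3].T+T[:3,3]
    a=(W-O)@D;b=(W-O)@L;k=(a>0)&(a<115)&(abs(b)<48)&(W[:,2]>10)&(W[:,2]<60)
    a,b,z=a[k],b[k],W[k,2]
    for _ in range(4):
        A=np.c_[np.ones_like(a),a-50,b];q=np.linalg.lstsq(A,z,rcond=None)[0];r=z-A@q;g=abs(r)<max(1.5,2*r.std());a,b,z=a[g],b[g],z[g]
    print(n,"n",len(a),"z@50",round(q[0],2),"slope fwd",round(q[1],4),"lat",round(q[2],4),"rms",round(r.std(),2),"a range",a.min().round(1),a.max().round(1))
E
python3 - <<'E'
from look import *
tilt("side")
E
```

```text
side n 148 z@50 32.43 slope fwd -0.0109 lat 0.0019 rms 1.51 a range 18.4 72.3
```

Call:
{"method": "jog_arm", "body": {"turn": [[0,0,0],[0,0,0]], "dp": [[0.05,0.05,0],[0.05,0.05,0]], "gripper": [0.32,0.32]}}

```text
clock: 18.68
eef_pos: [504.8, 60.8, 20.0]
eef_rot: [-1.565, 1.558, -1.607]
wrist_force: [-2.0, -8.3, 6.0]
finger_gap: 63.9
```

Call:
{"method": "jog_arm", "body": {"turn": [[0,0,0],[0,0,0]], "dp": [[0,-0.1,0],[0,-0.05,0]], "gripper": [0.32,0.32]}}

```text
clock: 18.92
eef_pos: [504.7, 59.2, 20.0]
eef_rot: [-1.567, 1.557, -1.609]
wrist_force: [0.3, -3.3, -0.8]
finger_gap: 63.6
```

Call:
{"method": "jog_arm", "body": {"turn": [[0,0,0],[0,0,0]], "dp": [[0,-0.1,0],[0,0,0]], "gripper": [0.32,0.32]}}

```text
clock: 19.18
eef_pos: [504.8, 58.7, 20.1]
eef_rot: [-1.545, 1.558, -1.587]
wrist_force: [-0.2, 0.4, 1.1]
finger_gap: 63.9
```

Call:
{"method": "jog_arm", "body": {"turn": [[0,0,-0.7],[0,0,0],[0,0,0],[0,0,0],[0,0,0],[0,0,0],[0,0,0],[0,0,0]], "dp": [[0,-0.5,0],[-0.2,-1,0],[-2,-1,0],[-4,-3,0],[-4,-4.5,0],[-2,-5,0],[0,-4,0],[0,0,0]], "gripper": [0.32,0.32,0.32,0.32,0.32,0.32,0.32,0.32]}}

```text
clock: 20.18
eef_pos: [495.7, -136.9, 152.3]
eef_rot: [-1.515, 1.544, -1.557]
wrist_force: [-1.0, -0.4, 1.0]
finger_gap: 64.0
```

```bash
python3 - <<'E'
from look import *
plan([504,90,80],yaw=TH);p=pic("side12","side",(190,145,300,250),5.5);p=pic("top12","top",(152,180,316,258),4.8)
tilt("side");tilt("top")
E
```

```text
clk 20.18 pos [ 495.7 -136.9  152.3] F [-1.01 -0.43  1.02] gap 64.0
q [-0.33  0.27  1.69 -0.03  1.17 -0.27]
tool axes (cols)
 [[ 0.     0.042  0.999]
 [-0.027  0.999 -0.042]
 [-1.    -0.027  0.002]]
turn deg [0.02 0.09 1.55]
dp cm in current [ 6.61 22.89 -0.13]  in target axes [ 7.23 22.7  -0.12]
side n 15 z@50 18.78 slope fwd -0.4326 lat -0.0107 rms 1.25 a range 15.3 20.7
top n 641 z@50 31.92 slope fwd 0.0035 lat -0.007 rms 1.49 a range 16.7 91.0
```

View pics/side12z.png

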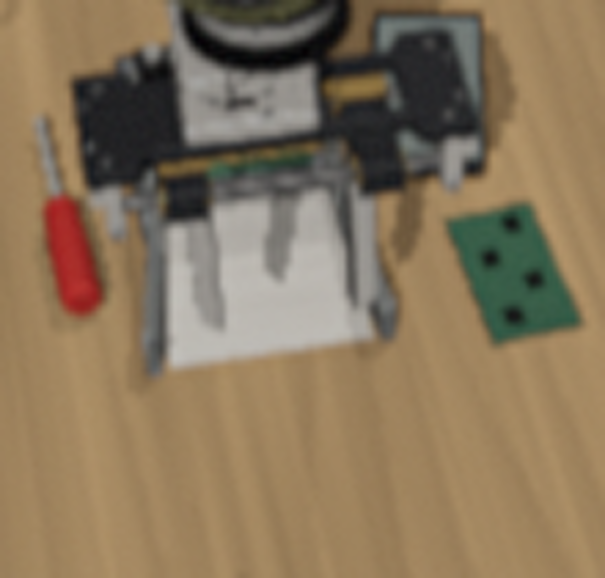

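View pics/top12z.png

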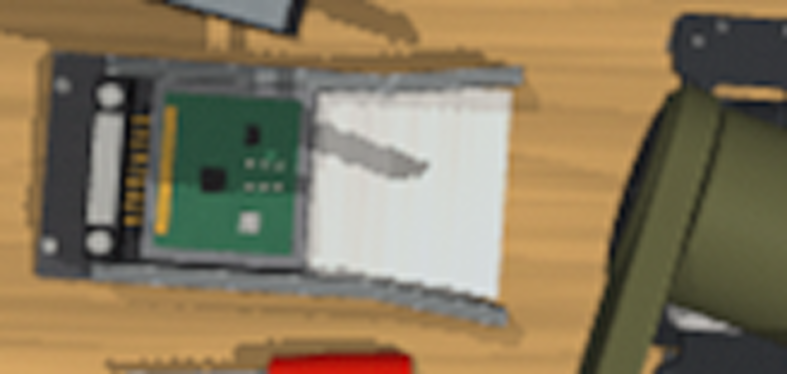

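```bash
python3 - <<'E'
from look import *
p,d=camera("top");c=calibration("top");T=c["world_from_camera"]
v,u=np.mgrid[0:384,0:512];X=np.stack([(u-c["K"][0,2])*d/c["K"][0,0],(v-c["K"][1,2])*d/c["K"][1,1],d],-1);W=X@T[:3,:3].T+T[:3,3]
a=(W-O)@D;b=(W-O)@L
def q(n,a0,a1,b0,b1,z1=60):
    k=(a>a0)&(a<a1)&(b>b0)&(b<b1)&(d>0)&(W[...,2]<z1);z=W[k][:,2];print(n,len(z),np.median(z).round(2),(z.std()/max(len(z),1)**.5).round(2))
q("landing(14)",-30,-4,-40,40);q("ramp x-90 (2.2)",-95,-85,-40,40);q("bench(0)",-60,40,150,220);q("bench2",-40,0,85,110);q("carrier tail",14,25,-40,40);q("carrier nose",85,95,-40,40);q("c left",15,95,35,45);q("c right",15,95,-45,-35)
s=manip.read_state();print(s["clock"])
E
```

```text
landing(14) 285 14.3 0.13
ramp x-90 (2.2) 107 1.75 0.2
bench(0) 963 0.37 0.07
bench2 153 22.84 0.94
carrier tail 128 31.45 0.18
carrier nose 108 31.97 0.24
c left 111 31.11 0.22
c right 113 31.19 0.16
20.425
```

```bash
python3 - <<'E'
from look import *
P=O+40*D;P[2]=50;print(P);plan(P,yaw=TH)
E
```

```text
[506.87827143  98.87653815  50.        ]
clk 20.43 pos [ 496.1 -133.4  151.6] F [-0.55  0.27  0.48] gap 64.0
q [-0.32  0.27  1.69 -0.03  1.17 -0.27]
tool axes (cols)
 [[-0.001  0.037  0.999]
 [-0.026  0.999 -0.037]
 [-1.    -0.026  0.   ]]
turn deg [0.27 0.02 1.52]
dp cm in current [ 9.54 23.52  0.21]  in target axes [10.16 23.26  0.1 ]
```

Call:
{"method": "jog_arm", "body": {"turn": [[0.3,0,1.5],[0,0,0],[0,0,0],[0,0,0],[0,0,0],[0,0,0],[0,0,0],[0,0,0]], "dp": [[0,3,0],[0,4.5,0],[0.5,4.5,0],[2,4.5,0],[2,3.5,0.1],[2,2,0],[2,0.5,0],[0,0,0]], "gripper": [0.32,0.32,0.32,0.32,0.32,0.32,0.32,0.32]}}

```text
clock: 21.42
eef_pos: [504.2, 105.7, 62.7]
eef_rot: [2.634, 1.569, 2.602]
wrist_force: [-0.6, 0.1, 0.3]
finger_gap: 64.1
```

```bash
python3 - <<'E'
from look import *
P=O+40*D;P[2]=33;plan(P,yaw=TH);print(dk(st()[1]))
E
```

```text
clk 21.43 pos [504.2 105.7  62.7] F [-0.58  0.09  0.27] gap 64.1
q [0.14 0.39 1.76 0.   0.99 0.17]
tool axes (cols)
 [[-0.001  0.032  0.999]
 [ 0.001  0.999 -0.032]
 [-1.     0.001 -0.001]]
turn deg [ 0.59 -0.07 -0.04]
dp cm in current [ 2.97 -0.67  0.29]  in target axes [ 2.97 -0.67  0.3 ]
[46.7  3. ]
```

Call:
{"method": "jog_arm", "body": {"turn": [[0.6,0,0],[0,0,0],[0,0,0],[0,0,0],[0,0,0]], "dp": [[0,-0.8,0.3],[1,0,0],[0.9,0,0],[0.4,0,0],[0,0,0]], "gripper": [0.32,0.32,0.32,0.32,0.32]}}

```text
clock: 22.05
eef_pos: [507.9, 96.5, 40.0]
eef_rot: [0.746, 1.569, 0.702]
wrist_force: [1.3, -0.5, 0.1]
finger_gap: 64.0
```

Call:
{"method": "jog_arm", "body": {"turn": [[0,0,0],[0,0,0]], "dp": [[0.1,0,0],[0.05,0,0]], "gripper": [0.32,0.32]}}

```text
clock: 22.3
eef_pos: [508.1, 96.6, 38.7]
eef_rot: [0.583, 1.569, 0.54]
wrist_force: [-0.0, -0.3, -0.8]
finger_gap: 63.5
```

Call:
{"method": "jog_arm", "body": {"turn": [[0,0,0],[0,0,0],[0,0,0],[0,0,0]], "dp": [[0.15,0,0],[0.15,0,0],[0.1,0,0],[0.1,0,0]], "gripper": [0.32,0.32,0.32,0.32]}}

```text
clock: 22.8
eef_pos: [508.2, 96.6, 33.6]
eef_rot: [0.504, 1.568, 0.461]
wrist_force: [0.0, 0.0, 0.6]
finger_gap: 63.5
```

Call:
{"method": "jog_arm", "body": {"turn": [[0,0,0],[0,0,0]], "dp": [[0.07,0,0],[0.07,0,0]], "gripper": [0.32,0.32]}}

```text
clock: 23.05
eef_pos: [508.2, 96.6, 32.0]
eef_rot: [0.516, 1.569, 0.472]
wrist_force: [0.2, -0.2, 0.1]
finger_gap: 64.0
```

Call:
{"method": "jog_arm", "body": {"turn": [[0,0,0],[0,0,0]], "dp": [[0.05,0,0],[0.03,0,0]], "gripper": [0.32,0.32]}}

```text
clock: 23.3
eef_pos: [508.2, 96.6, 31.2]
eef_rot: [0.502, 1.568, 0.459]
wrist_force: [0.5, 0.8, 0.1]
finger_gap: 63.8
```

Call:
{"method": "jog_arm", "body": {"turn": [[0,0,0],[0,0,0]], "dp": [[0.04,0,0],[0.03,0,0]], "gripper": [0.32,0.32]}}

```text
clock: 23.55
eef_pos: [508.2, 96.6, 30.5]
eef_rot: [0.507, 1.568, 0.463]
wrist_force: [-0.5, -0.1, -0.7]
finger_gap: 64.1
```

Call:
{"method": "jog_arm", "body": {"turn": [[0,0,0],[0,0,0]], "dp": [[0.04,0,0],[0.03,0,0]], "gripper": [0.32,0.32]}}

```text
clock: 23.8
eef_pos: [508.3, 96.6, 30.3]
eef_rot: [0.493, 1.568, 0.45]
wrist_force: [-2.1, -0.7, 5.7]
finger_gap: 63.9
```

Call:
{"method": "jog_arm", "body": {"turn": [[0,0,0]], "dp": [[0.03,0,0]], "gripper": [0.32]}}

```text
clock: 23.92
eef_pos: [508.3, 96.6, 30.3]
eef_rot: [0.506, 1.568, 0.462]
wrist_force: [-1.8, -1.4, 6.5]
finger_gap: 63.9
```

Contact is firm at z = 30.3 mm (30 expected when seated) under about 6 N, so the carrier is down on the floor. I'll lift away and take a last look.

Call:
{"method": "jog_arm", "body": {"turn": [[0,0,0],[0,0,0],[0,0,0],[0,0,0],[0,0,0],[0,0,0],[0,0,0],[0,0,0]], "dp": [[-0.3,0,0],[-1,0,0],[-3,0,0],[-4,0,0],[-2,-4,0],[0,-5,0],[0,-5,0],[0,-5,0]], "gripper": [0.32,0.32,0.32,0.32,0.32,0.32,0.32,0.32]}}

```text
clock: 24.92
eef_pos: [500.4, -96.1, 141.3]
eef_rot: [0.05, 1.564, 0.012]
wrist_force: [0.6, 0.0, 0.3]
finger_gap: 63.6
```

Call:
{"method": "jog_arm", "body": {"turn": [[0,0,0],[0,0,0],[0,0,0],[0,0,0]], "dp": [[0,-5,0],[0,-4,0],[0,0,0],[0,0,0]], "gripper": [0.32,0.32,0.32,0.32]}}

```text
clock: 25.42
eef_pos: [496.2, -191.4, 143.8]
eef_rot: [-0.06, 1.562, -0.102]
wrist_force: [0.2, -0.9, 0.4]
finger_gap: 63.9
```

```bash
python3 - <<'E'
from look import *
plan(None);p=pic("top13","top",(152,180,316,258),4.8);tilt("top")
E
```

```text
clk 25.43 pos [ 496.2 -191.4  143.8] F [ 0.2  -0.95  0.43] gap 63.9
q [-0.44  0.31  1.65  0.    1.17 -0.4 ]
tool axes (cols)
 [[ 0.009  0.042  0.999]
 [-0.001  0.999 -0.042]
 [-1.    -0.001  0.009]]
turn deg [-0. -0. -0.]
top n 651 z@50 32.0 slope fwd 0.0022 lat 0.0008 rms 1.58 a range 16.7 91.1
```

View pics/top13.png

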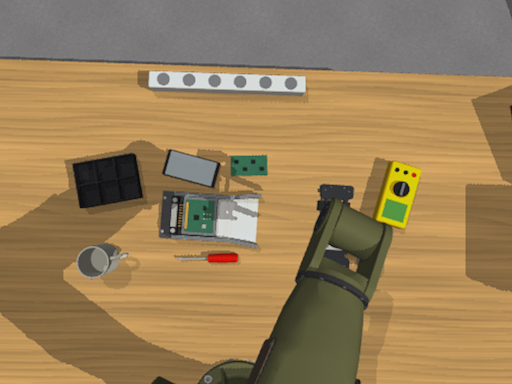

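View pics/top13z.png

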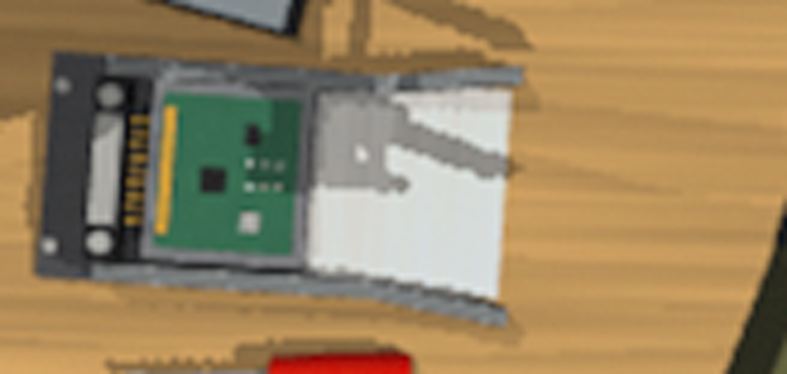

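The carrier sits flat in the nest, zoom (145-310, 85-268), in the same place as before the press. All bystanders that can be seen are where they were; the spool is hidden under the arm, which stayed well above it. I'll hand the job in.

```bash
python3 - <<'E'
from cell import order,manip
print(order.sign_off(), manip.read_state()["clock"])
E
```

```text
the job is handed in; nothing more can be done
the job is handed in; nothing more can be done
```

The carrier is seated in the nest, flat and trapped between the lip and the contact bar, and the job is handed in at about 25.5 s.

**What I did:** I centred the carrier with a side push and squared it with two fingers on its tail. I then pushed it up the ramp and over the lip until I felt the contact bar, and pushed the bar in about 6 mm. With the bar held in, I drew the tail down with the fingertips.

**Last checks:**
- **Held by the lip:** when I backed off, the push force dropped to zero after about 2 mm, so the lip, not the fingers, is holding the carrier.
- **Lying flat:** the last depth fit gave a slope of 0.002 (hanging on the lip would show about 0.06).
- **Down on the floor:** a gentle press of about 6 N met the carrier's top at 30.3 mm, against 30 mm expected.
- **Force:** the highest total I read was about 10 N. The force was read only at the end of each move, so a short peak between readings would not show.

**Disagreement or not seen:**
- **Height by camera:** the top camera's depth read the carrier's top 1 to 2 mm high. I trusted the touch reading.
- **Bystanders:** every bystander visible in the last picture was in its place. The spool was hidden by the arm, which never came down near it.

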